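Put the large ink pad away in the hidden drawer

ROBOT

A 6-joint arm with a two-finger parallel gripper is mounted at the origin on a cart in front of the work surface, level with it; the furniture and walls round the work are solid. World frame = base frame: x ahead of the robot, y to its left, z up, the work surface at z = 0. Lengths are in mm, angles in rad, forces in N, time in s.
With the tool pointing down it reaches from about 350 to 975 mm from the base axis. Payload 7.1 kg.
Tool frame: the origin (TCP) lies midway between the tips of the shut fingers; the grasp point (between the pads) lies pinch_z behind it (pinch_z is the distance from the TCP to the grasp point, in mm); z points along the fingers, y is the line along which they close (so a half turn about z gives the same grasp; the last joint's range is limited). The gripper opens to 88 mm and grips with 3 to 60 N. Pads are 20 mm wide; open, the fingers measure 115 mm over their backs; the gripper's body (75 mm by 178 mm) begins 61 mm behind the grasp point.
Start: joints at [-1.179, 0.423, 1.63, -0, 1.089, -0.019], TCP at [249.605, -572.977, 222.675] pointing down, gripper open.
Joint ranges: [-3, 3], [-0.9, 2.11], [0.09, 2.58], [-1.31, 4.45], [0.11, 2.69], [-2.54, 2.54]. Speed limits (rad/s): [2.39, 2.39, 3.01, 3.14, 3.14, 3.14].

INTERFACE

Orientations are given as a rotation vector (axis times angle).
In Python, from workcell import get_obs, get_image, close_job, pinch_z gives the robot as it stands.
- The arm moves only by the tool jog_arm, never from a script. Its argument "commands" is a list of rows, each a list of 3 entries, a list of its own where there are three numbers: the gripper command: -1 is shut, 1 is fully open, values between are in proportion, then the shift along the tool's x, y, z as a fraction of full scale, then the turn, a rotation vector about the tool's x, y, z as a fraction of full scale. In form: [[gripper, [tx, ty, tz], [rx, ry, rz]], ...]. A call has 1 to 10 rows; each row shifts and turns the commanded pose from where the row before left it, along the tool's axes as they then stand; what a row does not reach is not made up. Full scale, the value 1, is 0.1 m for a shift and 45 degrees for a turn. A row lasts 1/10 s, in which the tool goes at most 50 mm and 8.59 degrees, less where a joint would pass 70% of its speed; a pose out of reach is approached as far as the arm can. A call with a number of a shift or a turn outside -1 to 1 is refused whole. A call with a gripper value outside its range is refused whole. The fingers move at their own pace and stop on an object; the grip force is fixed at half the most. Time passes only in rows, so rows that do not move let the fingers close. It gives the time, the measured TCP pose, the force, the opening and the grip force at its end, in the units of the state.
- get_obs(): the state, without advancing time (a new reading comes with each control period).
- get_image(name): name is "scene" or "top" or "wrist"; returns a dict with "image" (420x560x3 uint8, blue, green, red), "z_map" (420x560 float32, mm along the optical axis (not along the pixel's ray), 0 where there is no reading), "intrinsics" (3x3 intrinsics, pixels), "k1" (the pictures are not rectified: a ray, as slopes to the right and down, at radius r is drawn at 1 + k1 r^2 times it, then the intrinsics apply), "eye" and "orientation" of the camera in the world; the wrist camera has in their place "mount" (4x4, takes a point from camera to tool coordinates, whose origin is the TCP and whose axes are the flange's). Camera axes: x right, y down, z forward; pixel columns grow to the right and rows downward; lengths in mm; the calibration is good to about 2 mm. A picture is of the moment at which its call begins: read the wrist's pose just before it.
- close_job(): hands the job in; it is judged then, once.
The state is a dict: "t": time; "qpos": joint angles; "qvel": joint speeds; "joint_torque": joint torques, N m; "ee_pos": TCP position; "orientation": TCP orientation; "ft_force": force on the tool from outside, world axes, zero at the start; "moment": the same for the moment, N m; "width": finger opening in mm; "grasp_force": force on a finger pad.
Only numpy, scipy, OpenCV 4.12 (cv2) and the standard library are available. Lean on these libraries where they do the work, as an engineer would, in place of code of your own. Each camera call takes 0.05 s, during which the arm holds its last target. There are 200 camera calls.

TASK

Stow the large ink pad in the chest's hidden drawer. First find which of the three round wooden tiles on the chest is the push catch and press it so that the drawer springs out; then tip the large pad forward in its rack by its top edge until it leans out on the rail, take it and stand it on edge in any lane of the drawer, and push the drawer shut until it catches. Leave the two smaller pads standing in the rack and the other things on the table alone.

Things in the scene. Friction and masses are not known exactly. Their poses are not given: they have to be found in the camera images.
- chest: Fixed dark brown wooden chest, 150 deep (x) x 124 wide (y) x 106 mm high, flat top. Origin on the table below the middle of its front face; +x points into the chest, away from the robot, z up. Its front is a flush inset panel (104 wide, z 6 to 96 mm), no handle: the front of the hidden drawer.
- tile_left (a point): Centre of the top of the left (+y) of three look-alike pale round tiles in a row on the chest top, 40 mm apart: discs of 26 mm diameter, tops 8 mm above the chest, in 2 mm collars. Two are rigid and dead; one, unknown and another each time, is the catch: it sinks up to 6 mm against a spring (2 N rising to 5 N) and frees the drawer at about 4 to 5 mm.
- tile_mid (a point): The same for the middle tile. All three points are fixed to the chest, 45 mm behind its front, and do not sink with the disc.
- tile_right (a point): The same for the right (-y) tile.
- drawer (a joint): How far the drawer is out, m: 0 shut and latched, 0.090 fully out towards the robot. Freed, a spring (6 N shut, 3 N out) drives it out in a second. To shut it push its panel, best 60 to 80 mm above the table, along chest +x (up to about 12 N) until it stops 2 to 3 mm past flush and the catch snaps; let go it stays at 0 to 1 mm. Pushed less far, it springs out again.
- drawer_floor (a point): Centre of the drawer's inner floor (z = 14 mm), moves with the drawer, axes as the chest's. Inside 82 mm long (x), three lanes along x, each 26 mm wide, centred at y = -30, 0, +30 mm from here, walls 4 mm thick and 41 mm high. The front face lies 49 mm towards -x, its panel 82 mm high above this floor. Fully out, the inside is clear of the chest; shut, things up to 84 mm high fit.
- rack: Fixed plywood rack, 78 mm wide (y), three upright slots under a roof. Origin on the table below the middle of the slots' front ends; +x points into the rack. Floor z = 8 mm; slots 18 to 20 mm wide at y = -22, 0, +22 mm, x = 1 to 59 mm, dividers up to z = 60 mm. A 3 mm lip at x = -4 to -7 mm stops a pad's foot from sliding out. Roof posts stand at x = 42 to 95 mm on both sides.
- roof_edge (a point): Middle of the lower front edge of the rack's roof, 250 mm above the table, 5 mm in front of the slots' front ends. The roof covers all behind it, so the pads are reached with the tool tilted about 30 to 45 degrees, gripper body towards the robot.
- rail (a point): Middle of a steel rail, 8 mm diameter, along rack y in front of the slots (rack x = -30, z = 35 mm). The large pad, tipped forward about its lower front edge past its balance at 36 degrees, comes to rest on the rail leaning forward about 45 degrees, its upper part in front of the dividers; let go sooner it falls back upright.
- large_pad: Large black ink pad in a flat case, 57 x 80 x 14 mm, 40 to 85 g; stands on a short edge in any one of the slots, its top at z = 88 mm, 8 mm above the tops of the small ones. Origin in the middle of one large face. Own x: 57 mm width (into the rack), own y: 80 mm height (up), own z: thickness (to rack -y); the case lies from own z = 0 to 14 mm.
- small_pad_1: Smaller black ink pad, 54 x 72 x 12 mm, in another slot (72 mm tall, axes alike). Stays there.
- small_pad_2: Another like it, in the third slot. Stays there.
- candle_jar: Amber candle jar with black lid, 57 mm diameter, 63 mm high, origin under its centre. Bystander.
- glue: Glue stick standing upright, 27 mm diameter, 87 mm high, origin under its centre. Bystander.
- white_pestle: White stoneware pestle lying down, 124 mm long, 23 mm thick. Bystander.
- wooden_egg: Wooden egg standing on its flat foot, 43 mm diameter, 57 mm high. Bystander.

How it is judged:
By the outcome, as a careful person would: the job done as asked, in the order asked, and still so for the second after the job is handed in, with the robot touching nothing.
It also fails if it takes over 72 s, if anything falls off the work surface, if the arm or the gripper's body presses on something with over 40 N, if the wrist force passes 120 N, or if a joint passes its speed limit or range.

## Working session

There is one attempt and no reset: what is moved stays moved. The work goes in short steps, Python scripts to look and compute and a tool call to move; the robot and the scene stay as the last step left them, time stands still between calls to the robot, and variables do not carry over. Pictures are saved under pics/ and viewed, at most 14 in all, crops included, and the job is handed in when it is done.

Besides the shell and the picture viewer there is one more tool, called after "Call:" by a JSON object that holds its "method" and its "body". jog_arm: Moves the arm, as the interface text tells. Its arguments: {"type":"object","properties":{"commands":{"type":"array","items":{"type":"array"}}},"required":["commands"]}

```bash
mkdir -p pics; ls
cat > h.py <<'E'
import numpy as np, cv2
from scipy.spatial.transform import Rotation as R
from workcell import get_obs, get_image, close_job, pinch_z
np.set_printoptions(precision=3,suppress=True)
def cam(name):
    o=get_obs(); d=get_image(name)
    if 'mount' in d:
        T=np.eye(4);T[:3,:3]=R.from_rotvec(o['orientation']).as_matrix();T[:3,3]=o['ee_pos']
        d['T']=T@np.array(d['mount'])
    else:
        T=np.eye(4);q=np.array(d['orientation'])
        T[:3,:3]=q if q.shape==(3,3) else R.from_rotvec(q).as_matrix();T[:3,3]=d['eye'];d['T']=T
    return d
def cloud(d):
    K=np.array(d['intrinsics']);h,w=d['z_map'].shape
    u,v=np.meshgrid(np.arange(w),np.arange(h))
    p=cv2.undistortPoints(np.stack([u,v],-1).reshape(-1,1,2).astype(np.float64),K,np.array([d['k1'],0,0,0.])).reshape(h,w,2)
    z=d['z_map'].astype(float)
    P=np.dstack([p[...,0]*z,p[...,1]*z,z])@d['T'][:3,:3].T+d['T'][:3,3]
    P[z<=0]=np.nan
    return P
E
python3 - <<'E'
from h import *
print(get_obs(), pinch_z)
for n in ['scene','top']:
    d=cam(n);cv2.imwrite(f'pics/{n}0.png',d['image']);np.savez(f'{n}0.npz',P=cloud(d),im=d['image']);print(n,d['T'])
E
```

```text
pics
{'t': 0.0, 'qpos': array([-1.179,  0.424,  1.631,  0.   ,  1.089, -0.019]), 'qvel': array([ 0.   , -0.   ,  0.001, -0.001, -0.   , -0.   ]), 'joint_torque': array([ -0.002, -54.463, -27.368,   0.064,   0.023,  -0.   ]), 'ee_pos': array([ 249.415, -572.502,  221.935]), 'orientation': array([-3.074, -0.64 ,  0.   ]), 'ft_force': array([-0.496, -0.813,  0.441]), 'moment': array([ 0.019,  0.029, -0.016]), 'grasp_force': 0.0, 'width': 87.48975321715653} 18.700000000000003
scene [[ -0.814  -0.415   0.407 186.212]
 [ -0.581   0.574  -0.577 578.37 ]
 [  0.005  -0.706  -0.708 770.687]
 [  0.      0.      0.      1.   ]]
top [[  -0.029   -0.988    0.154  360.131]
 [  -1.       0.03     0.005   84.38 ]
 [  -0.009   -0.153   -0.988 1135.585]
 [   0.       0.       0.       1.   ]]
```

View pics/scene0.png

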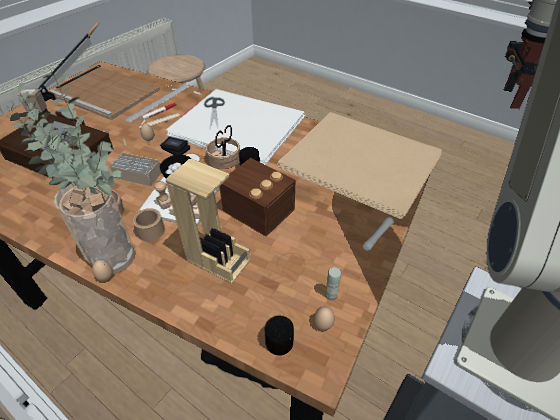

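View pics/top0.png

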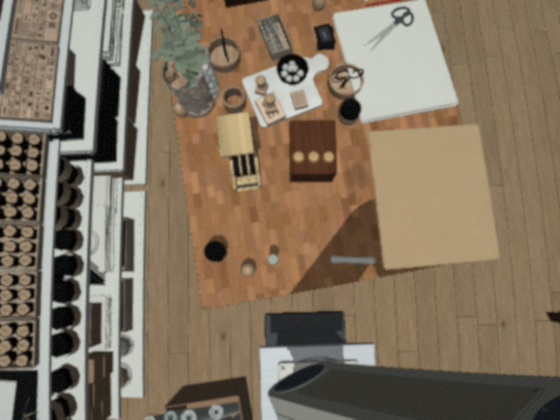

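The scene picture shows the rack with its pads near (215,245) and the chest with its tiles at (255,193), (266,184) and (277,176). In the top picture the tiles are at (299,157), (314,156) and (330,156), with the pads near (243,165).

```bash
python3 - <<'E'
from h import *
for n in ['top','scene']:
    f=np.load(n+'0.npz');P=f['P'];im=f['im'].astype(int)
    z=P[...,2]
    c=(290,300,340,375) if 0 else None
    roi=np.zeros(z.shape,bool)
    if n=='top': roi[110:190,282:342]=1
    else: roi[155:235,215:300]=1
    m=roi&(z>99)&(z<111); q=P[m]; r=cv2.minAreaRect(q[:,:2].astype(np.float32)); print(n,'chest',r,cv2.boxPoints(r),np.median(q[:,2]))
    g=im[...,1]>120
    t=roi&(z>108)&(z<122)&g
    k,l,s,cc=cv2.connectedComponentsWithStats(t.astype(np.uint8))
    for i in range(1,k):
        if s[i,4]>15: print('tile',s[i,4],cc[i],np.median(P[l==i],0))
    roi[:]=0
    if n=='top': roi[100:195,210:265]=1
    else: roi[150:290,160:255]=1
    m=roi&(z>240)&(z<300);q=P[m];r=cv2.minAreaRect(q[:,:2].astype(np.float32));print('roof',r,cv2.boxPoints(r),np.median(q[:,2]))
    b=roi&(im.max(-1)<60)&(z>60)&(z<110)
    k,l,s,cc=cv2.connectedComponentsWithStats(b.astype(np.uint8))
    for i in range(1,k):
        if s[i,4]>8: print('pad',s[i,4],cc[i],np.median(P[l==i],0),np.percentile(P[l==i][:,2],95))
E
python3 - <<'E'
import cv2
a=cv2.imread('pics/scene0.png')[150:290,150:310]
b=cv2.imread('pics/top0.png')[105:195,205:345]
cv2.imwrite('pics/c1.png',cv2.vconcat([cv2.resize(a,(480,420))[:,:],]) )
E
```

```text
top chest ((684.7261962890625, -4.622955322265625), (123.32821655273438, 151.620849609375), 88.05921173095703) [[606.871 -63.684]
 [758.405 -68.819]
 [762.582  54.438]
 [611.048  59.573]] 106.0956979696839
tile 64 [298.047 156.234] [656.041  36.807 113.529]
tile 63 [313.127 156.286] [654.427  -2.615 114.297]
tile 65 [328.231 156.354] [653.38  -42.753 113.83 ]
roof ((671.799560546875, 189.3809814453125), (101.10008239746094, 78.34583282470703), 6.047181606292725) [[617.404 223.011]
 [625.658 145.101]
 [726.195 155.751]
 [717.942 233.661]] 259.5977451770054
pad 51 [251.216 162.059] [653.468 163.98   78.651] 81.67674738784717
pad 69 [235.609 164.377] [646.029 205.059  85.945] 90.31532319534604
pad 51 [243.412 163.235] [651.283 185.786  77.755] 81.63820582537096
scene chest ((686.2584838867188, 48.592529296875), (224.75616455078125, 152.24974060058594), 88.83550262451172) [[607.865 -62.215]
 [760.084 -65.309]
 [764.651 159.4  ]
 [612.433 162.494]] 105.9695853219522
tile 52 [276.    174.846] [652.619 -40.642 113.775]
tile 61 [266.016 183.164] [653.72   -0.114 113.759]
tile 62 [255.661 192.145] [654.276  40.741 113.823]
roof ((671.5641479492188, 191.53964233398438), (101.65428924560547, 80.65026092529297), 6.566293716430664) [[616.459 225.788]
 [625.682 145.667]
 [726.669 157.291]
 [717.447 237.412]] 259.8448800873197
pad 146 [246.678 154.247] [ 808.528 -109.553   65.24 ] 67.87232184053994
pad 157 [171.522 161.363] [964.253  34.687  67.413] 71.37662114700795
pad 425 [237.562 198.656] [697.439  59.853  82.812] 102.53157833299797
pad 541 [214.808 242.372] [650.669 193.97   78.136] 87.57142149227332
```

View pics/c1.png

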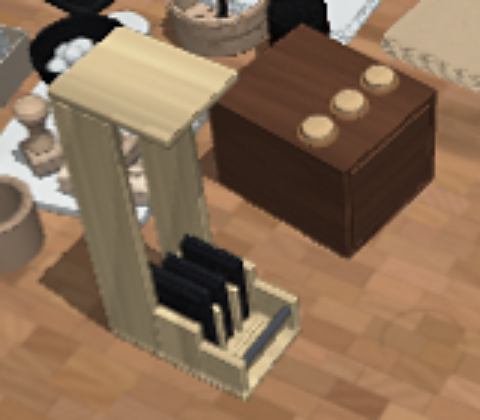

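```bash
cat >> h.py <<'E'
def down(yaw=0,tilt=0):
    "tool x ahead at yaw deg, tilted so that the body leans to the robot by tilt deg"
    return R.from_euler('z',yaw,degrees=True)*R.from_euler('x',180,degrees=True)*R.from_euler('y',tilt,degrees=True)
def plan(pos,Rt,n,o=None):
    "n rows; prints per-row shift and turn to reach pos,Rt from the present pose"
    o=o or get_obs();p=np.array(o['ee_pos']);r=R.from_rotvec(o['orientation'])
    dr=(r.inv()*Rt).as_rotvec()/n
    print('turn/row',np.round(dr/(np.pi/4),3),'deg/row',np.degrees(np.linalg.norm(dr)),'mm/row',np.linalg.norm(np.array(pos)-p)/n)
    for k in range(n):
        s=(r.inv().apply((np.array(pos)-p)/(n-k)))/100
        print(np.round(s,3).tolist()); p=p+r.apply(np.round(s,3)*100); r=r*R.from_rotvec(dr)
E
python3 - <<'E'
from h import *
print(down(0,40).as_matrix()[:,2])
plan([653,-42,160],down(-2),18)
E
```

```text
[ 0.643 -0.    -0.766]
turn/row [-0.     0.     0.032] deg/row 1.418661746386123 mm/row 37.19243771377748
[0.323, -0.181, 0.035]
[0.319, -0.189, 0.035]
[0.314, -0.196, 0.035]
[0.309, -0.204, 0.035]
[0.304, -0.212, 0.035]
[0.298, -0.219, 0.035]
[0.293, -0.226, 0.034]
[0.287, -0.234, 0.035]
[0.281, -0.241, 0.034]
[0.275, -0.248, 0.034]
[0.269, -0.254, 0.035]
[0.263, -0.261, 0.034]
[0.256, -0.267, 0.034]
[0.25, -0.274, 0.035]
[0.243, -0.28, 0.034]
[0.236, -0.286, 0.035]
[0.228, -0.291, 0.034]
[0.222, -0.297, 0.035]
```

Call:
{"method": "jog_arm", "body": {"commands": [[-1,[0.323,-0.181,0],[0,0,0.032]],[-1,[0.319,-0.189,0],[0,0,0.032]],[-1,[0.314,-0.196,0],[0,0,0.032]],[-1,[0.309,-0.204,0],[0,0,0.032]],[-1,[0.304,-0.212,0],[0,0,0.032]],[-1,[0.298,-0.219,0],[0,0,0.032]],[-1,[0.293,-0.226,0],[0,0,0.032]],[-1,[0.287,-0.234,0],[0,0,0.032]],[-1,[0.281,-0.241,0],[0,0,0.032]],[-1,[0.275,-0.248,0],[0,0,0.032]]]}}

```text
t: 1.1
ee_pos: [474.7, -277.1, 222.5]
orientation: [-3.131, -0.249, 0.001]
ft_force: [0.2, -0.3, 0.2]
width: 11.4
grasp_force: 0.0
```

Call:
{"method": "jog_arm", "body": {"commands": [[-1,[0.269,-0.254,0],[0,0,0.032]],[-1,[0.263,-0.261,0],[0,0,0.032]],[-1,[0.256,-0.267,0],[0,0,0.032]],[-1,[0.25,-0.274,0],[0,0,0.032]],[-1,[0.243,-0.28,0],[0,0,0.032]],[-1,[0.236,-0.286,0],[0,0,0.032]],[-1,[0.228,-0.291,0],[0,0,0.032]],[-1,[0.222,-0.297,0],[0,0,0.032]],[-1,[0,0,0],[0,0,0]]]}}

```text
t: 2.0
ee_pos: [656.9, -40.3, 222.2]
orientation: [-3.14, 0.061, -0.001]
ft_force: [0.3, -0.8, -0.6]
width: 0.4
grasp_force: 0.0
```

Run:
```python
from h import *
o=get_obs();print(o['t'],o['ee_pos'],o['qpos'],o['ft_force'],o['width'])
d=cam('wrist');P=cloud(d);im=d['image'];cv2.imwrite('pics/w1.png',im);np.savez('w1.npz',P=P,im=im)
plan([653,-42,120],down(-2),3)
z=P[...,2]
t=((z>108)&(z<122)&(im[...,1]>110)).astype(np.uint8)
k,l,s,cc=cv2.connectedComponentsWithStats(t)
for i in range(1,k):
    if s[i,4]>80: print(s[i],cc[i],np.median(P[l==i],0))
```

```text
2.0 [656.919 -40.3   222.185] [-0.08   0.472  1.553  0.001  1.116  1.529] [ 0.314 -0.819 -0.62 ] 0.3877549869465021
turn/row [-0.     0.    -0.002] deg/row 0.07137717418545834 mm/row 33.99885830460918
[-0.008, 0.0, 0.34]
[-0.008, 0.001, 0.34]
[-0.008, 0.0, 0.34]
[ 82   0  22  17 190] [92.089  6.421] [828.514 109.453 108.694]
[183 193  28  28 595] [196.667 205.861] [657.374  36.965 114.097]
[230 199  25  19 351] [241.983 207.812] [653.59   -3.842 114.303]
[274 199  25  19 360] [286.347 207.294] [652.519 -43.685 114.248]
```

Call:
{"method": "jog_arm", "body": {"commands": [[-1,[-0.04,0.017,0.4],[0,0,0]],[-1,[0,0,0.4],[0,0,0]],[-1,[0,0,0.22],[0,0,0]],[-1,[0,0,0.03],[0,0,0]],[-1,[0,0,0],[0,0,0]]]}}

```text
t: 2.55
ee_pos: [649.9, -46.1, 117.1]
orientation: [3.141, -0.066, -0.003]
ft_force: [0.1, -0.9, 0.1]
width: 0.5
grasp_force: 0.0
```

Call:
{"method": "jog_arm", "body": {"commands": [[-1,[0,0,0.02],[0,0,0]],[-1,[0,0,0.01],[0,0,0]],[-1,[0,0,0],[0,0,0]]]}}

```text
t: 2.85
ee_pos: [651.1, -45.4, 115.4]
orientation: [3.141, -0.065, 0.002]
ft_force: [-0.4, -0.4, 0.6]
width: 0.5
grasp_force: 0.0
```

Call:
{"method": "jog_arm", "body": {"commands": [[-1,[0,-0.03,0.01],[0,0,0]],[-1,[0,0,0.01],[0,0,0]],[-1,[0,0,0],[0,0,0]]]}}

```text
t: 3.15
ee_pos: [651.3, -42.5, 114.4]
orientation: [3.14, -0.065, 0.002]
ft_force: [-3.2, -2.2, 9.9]
width: 0.7
grasp_force: 5.1
```

Call:
{"method": "jog_arm", "body": {"commands": [[-1,[0,0,0.01],[0,0,0]],[-1,[0,0,0],[0,0,0]]]}}

```text
t: 3.35
ee_pos: [651.4, -42.5, 114.3]
orientation: [3.14, -0.065, 0.002]
ft_force: [-6.3, -1.3, 17.1]
width: 0.5
grasp_force: 8.5
```

Call:
{"method": "jog_arm", "body": {"commands": [[-1,[0,0,-0.12],[0,0,0]],[-1,[0.02,-0.4,0],[0,0,0]],[-1,[0,0,0.07],[0,0,0]],[-1,[0,0,0.02],[0,0,0]],[-1,[0,0,0.02],[0,0,0]],[-1,[0,0,0],[0,0,0]]]}}

```text
t: 3.95
ee_pos: [654.4, -1.6, 114.3]
orientation: [-3.139, 0.066, 0.001]
ft_force: [-6.3, 7.4, 14.4]
width: 0.1
grasp_force: 7.2
```

Call:
{"method": "jog_arm", "body": {"commands": [[-1,[0,0,0.01],[0,0,0]],[-1,[0,0,0.01],[0,0,0]],[-1,[0,0,0],[0,0,0]]]}}

```text
t: 4.25
ee_pos: [654.5, -1.5, 114.2]
orientation: [-3.139, 0.067, 0.0]
ft_force: [-10.7, 8.1, 28.2]
width: 0.5
grasp_force: 14.0
```

Middle is rigid too, so the catch must be the left tile.

Call:
{"method": "jog_arm", "body": {"commands": [[-1,[0,0,-0.14],[0,0,0]],[-1,[0.02,-0.4,0],[0,0,0]],[-1,[0,0,0.09],[0,0,0]],[-1,[0,0,0.03],[0,0,0]],[-1,[0,0,0.02],[0,0,0]],[-1,[0,0,0.02],[0,0,0]],[-1,[0,0,0],[0,0,0]]]}}

```text
t: 4.95
ee_pos: [658.5, 37.0, 108.6]
orientation: [-3.14, 0.067, -0.0]
ft_force: [0.9, 4.5, 4.3]
width: 0.3
grasp_force: 2.2
```

Call:
{"method": "jog_arm", "body": {"commands": [[-1,[0,0,0.01],[0,0,0]],[-1,[0,0,0.01],[0,0,0]],[-1,[0,0,0],[0,0,0]]]}}

```text
t: 5.25
ee_pos: [658.6, 37.0, 108.3]
orientation: [-3.141, 0.066, -0.001]
ft_force: [-3.9, 3.0, 14.8]
width: 0.4
grasp_force: 7.7
```

Call:
{"method": "jog_arm", "body": {"commands": [[-1,[0,0,-0.4],[0,0,0]],[-1,[-0.2,0,-0.4],[0,0,0]],[-1,[-0.4,0,-0.3],[0,0,0]],[-1,[-0.4,0,0],[0,0,0]],[-1,[-0.4,0,0],[0,0,0]],[-1,[0,0,0],[0,0,0]]]}}

```text
t: 5.85
ee_pos: [512.6, 42.3, 215.7]
orientation: [3.14, -0.066, -0.009]
ft_force: [-0.1, -0.3, -0.3]
width: 0.3
grasp_force: 0.0
```

Run:
```python
from h import *
o=get_obs();print(o['t'],o['ee_pos'])
d=cam('wrist');im=d['image'];P=cloud(d);print(d['mount']);np.savez('w2.npz',P=P,im=im)
s=cam('scene');cv2.imwrite('pics/s2.png',cv2.hconcat([cv2.resize(im,(400,300)),cv2.resize(s['image'][150:290,150:310],(343,300))]))
plan([470,180,250],down(6,40),10)
```

```text
5.85 [512.595  42.261 215.695]
[[   0.      -0.967   -0.254   69.805]
 [   1.       0.       0.001    0.972]
 [  -0.001   -0.254    0.967 -162.272]
 [   0.       0.       0.       1.   ]]
turn/row [ 0.007  0.089 -0.018] deg/row 4.083787505275174 mm/row 14.938133606373631
[-0.054, -0.135, -0.033]
[-0.049, -0.136, -0.036]
[-0.045, -0.137, -0.039]
[-0.04, -0.138, -0.041]
[-0.035, -0.139, -0.043]
[-0.03, -0.139, -0.045]
[-0.025, -0.14, -0.046]
[-0.02, -0.141, -0.047]
[-0.015, -0.141, -0.047]
[-0.01, -0.141, -0.047]
```

View pics/s2.png

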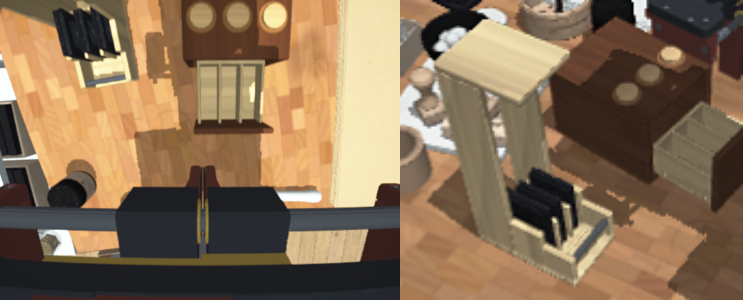

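The drawer is out, with three empty lanes at (230,90) in the left half. The rack pads are at (85,35). Moving in for a close view of the rack.

Call:
{"method": "jog_arm", "body": {"commands": [[-1,[-0.054,-0.135,-0.033],[0.007,0.089,-0.018]],[-1,[-0.049,-0.136,-0.036],[0.007,0.089,-0.018]],[-1,[-0.045,-0.137,-0.039],[0.007,0.089,-0.018]],[-1,[-0.04,-0.138,-0.041],[0.007,0.089,-0.018]],[-1,[-0.035,-0.139,-0.043],[0.007,0.089,-0.018]],[-1,[-0.03,-0.139,-0.045],[0.007,0.089,-0.018]],[-1,[-0.025,-0.14,-0.046],[0.007,0.089,-0.018]],[-1,[-0.02,-0.141,-0.047],[0.007,0.089,-0.018]],[-1,[-0.015,-0.141,-0.047],[0.007,0.089,-0.018]],[-1,[-0.01,-0.141,-0.047],[0.007,0.089,-0.018]]]}}

```text
t: 6.95
ee_pos: [475.3, 170.8, 258.6]
orientation: [-2.92, -0.173, -1.017]
ft_force: [0.3, -1.2, 1.3]
width: 0.4
grasp_force: 0.0
```

Call:
{"method": "jog_arm", "body": {"commands": [[0,[0,0,0],[0,0,0]],[0,[0,0,0],[0,0,0]]]}}

```text
t: 7.15
ee_pos: [475.9, 169.9, 259.5]
orientation: [-2.919, -0.155, -1.015]
ft_force: [-0.6, -0.4, 0.5]
width: 13.0
grasp_force: 0.0
```

Run:
```python
from h import *
o=get_obs();print(o['t'],o['ee_pos'],o['qpos'])
d=cam('wrist');im=d['image'];P=cloud(d);np.savez('w3.npz',P=P,im=im);cv2.imwrite('pics/w3.png',im)
th=np.radians(6.2);ex=np.array([np.cos(th),np.sin(th)]);ey=np.array([-ex[1],ex[0]])
q=P[...,:2]-np.array([626.2,185.7]);rx=q@ex;ry=q@ey;z=P[...,2]
dark=(im.max(-1)<75)&(rx>-20)&(rx<70)&(abs(ry)<45)&(z>62)&(z<100)
for lo in range(-36,36,3):
    m=dark&(ry>=lo)&(ry<lo+3)
    if m.sum()>10: print(lo,m.sum(),'z95',np.percentile(z[m],95),'x5',np.percentile(rx[m],5),'x95',np.percentile(rx[m],95))
# rail, lip
for zlo in range(0,60,6):
    m=(rx>-45)&(rx<-10)&(abs(ry)<30)&(z>zlo)&(z<zlo+6)
    if m.sum()>20: print(zlo,m.sum(),np.median(rx[m]))
```

```text
7.15 [475.914 169.935 259.484] [ 0.436  0.002  2.274 -0.726  0.289  2.541]
-30 71 z95 80.53086696516542 x5 5.1855523804243235 x95 55.139441008142086
-27 94 z95 80.72837494861723 x5 5.607051392805826 x95 53.06509068327226
-24 87 z95 79.80043176313454 x5 6.42079952706189 x95 52.41015934939491
-21 88 z95 79.92950640253753 x5 5.897185078260975 x95 53.15430404642824
-18 31 z95 77.45089819977596 x5 13.45526407996988 x95 50.308560504585316
-9 36 z95 80.19278379216439 x5 5.574429605884561 x95 53.08237132925465
-6 81 z95 80.96779144881066 x5 5.094710146369201 x95 53.89576058437377
-3 108 z95 79.91243649555322 x5 6.208817552660484 x95 52.804271004168555
0 84 z95 79.87710299880388 x5 6.098928225959727 x95 54.65073700859275
3 29 z95 79.15403357712741 x5 6.582941681596798 x95 46.877030226117775
12 88 z95 88.57280498220113 x5 4.315747140213144 x95 55.521769739884164
15 105 z95 88.74661408421535 x5 3.848845376103476 x95 54.72191391650809
18 103 z95 88.05253682336975 x5 4.763905908148971 x95 54.29689937060626
21 102 z95 87.78947455325682 x5 4.526057826575634 x95 55.27496987745453
24 69 z95 87.58985295239748 x5 4.819198169809722 x95 54.71842924182865
0 188 -37.53893385287497
6 392 -27.488604869428514
30 55 -32.391956611709304
36 209 -29.68997118907832
42 25 -24.184200835781773
```

View pics/w3.png

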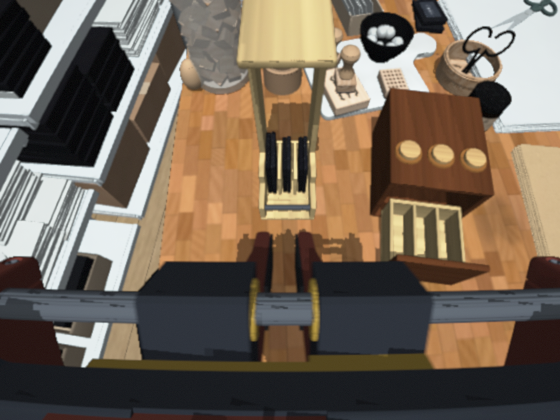

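The tallest pad (z 88) is the left one, in the +y slot, at about (272,160). The wrist is close to its joint limits in this pose, so I'll reduce the tilt and turn the tool half round.

Call:
{"method": "jog_arm", "body": {"commands": [[-0.3,[0,0,0],[0,-0.18,0]],[-0.3,[0,0,0],[0,-0.18,0]],[-0.3,[0,0,0],[0,0,-0.19]],[-0.3,[0,0,0],[0,0,-0.19]],[-0.3,[0,0,0],[0,0,-0.19]],[-0.3,[0,0,0],[0,0,-0.19]],[-0.3,[0,0,0],[0,0,-0.19]],[-0.3,[0,0,0],[0,0,-0.19]],[-0.3,[0,0,0],[0,0,-0.19]],[-0.3,[0,0,0],[0,0,-0.19]]]}}

```text
t: 8.2
ee_pos: [479.0, 162.8, 258.8]
orientation: [2.248, 1.7, 0.594]
ft_force: [-0.2, -1.4, 0.4]
width: 30.8
grasp_force: 0.0
```

Call:
{"method": "jog_arm", "body": {"commands": [[-0.3,[0,0,0],[0,0,-0.19]],[-0.3,[0,0,0],[0,0,-0.19]],[-0.3,[0,0,0],[0,0,-0.19]],[-0.3,[0,0,0],[0,0,-0.19]],[-0.3,[0,0,0],[0,0,-0.19]],[-0.3,[0,0,0],[0,0,-0.19]],[-0.3,[0,0,0],[0,0,-0.19]],[-0.3,[0,0,0],[0,0,-0.19]],[-0.3,[0,0,0],[0,0,-0.19]],[-0.3,[0,0,0],[0,0,-0.19]]]}}

```text
t: 9.2
ee_pos: [479.1, 162.9, 258.9]
orientation: [0.47, 2.621, 0.17]
ft_force: [-0.8, 1.0, -0.1]
width: 30.5
grasp_force: 0.0
```

```bash
cat >> h.py <<'E'
TH=6.2;EX=np.array([np.cos(np.radians(TH)),np.sin(np.radians(TH)),0]);EY=np.array([-EX[1],EX[0],0]);O=np.array([626.2,185.7,0])
def rk(x,y,z): return O+x*EX+y*EY+np.array([0,0,z])
def back(t): return down(180+TH,-t)
def st():
    o=get_obs();r=R.from_rotvec(o['orientation'])
    print('t',o['t'],'p',o['ee_pos'],'rack',(o['ee_pos']-O)@np.array([EX,EY,[0,0,1]]).T,'z',r.as_matrix()[:,2],'y',r.as_matrix()[:,1],'q',o['qpos'],'F',o['ft_force'],'w',o['width'],'g',o['grasp_force'])
E
python3 - <<'E'
from h import *
st()
t=24;a=back(t).as_matrix()[:,2]
plan(rk(12,20,85)-90*a,back(t),8)
E
```

```text
t 9.2 p [479.096 162.854 258.859] rack [-148.711   -6.826  258.859] z [ 0.469  0.038 -0.882] y [0.298 0.934 0.198] q [ 0.393  0.027  2.159 -0.303  0.505 -0.591] F [-0.759  1.037 -0.119] w 30.453720786960048 g 0.0
turn/row [ 0.001  0.012 -0.073] deg/row 3.3345169432899278 mm/row 19.573327966079876
[-0.059, 0.069, 0.174]
[-0.064, 0.065, 0.173]
[-0.069, 0.062, 0.172]
[-0.074, 0.058, 0.172]
[-0.079, 0.053, 0.171]
[-0.083, 0.049, 0.17]
[-0.088, 0.044, 0.169]
[-0.091, 0.039, 0.169]
```

Call:
{"method": "jog_arm", "body": {"commands": [[-0.3,[-0.059,0.069,0.174],[0.001,0.012,-0.073]],[-0.3,[-0.064,0.065,0.173],[0.001,0.012,-0.073]],[-0.3,[-0.069,0.062,0.172],[0.001,0.012,-0.073]],[-0.3,[-0.074,0.058,0.172],[0.001,0.012,-0.073]],[-0.3,[-0.079,0.053,0.171],[0.001,0.012,-0.073]],[-0.3,[-0.083,0.049,0.17],[0.001,0.012,-0.073]],[-0.3,[-0.088,0.044,0.169],[0.001,0.012,-0.073]],[-0.3,[-0.091,0.039,0.169],[0.001,0.012,-0.073]],[-0.3,[0,0,0],[0,0,0]]]}}

```text
t: 10.1
ee_pos: [600.7, 202.7, 165.6]
orientation: [-0.138, 2.724, 0.03]
ft_force: [-0.3, 0.4, 0.4]
width: 30.9
grasp_force: 0.0
```

Run:
```python
from h import *
st()
d=cam('wrist');im=d['image'];P=cloud(d);cv2.imwrite('pics/w4.png',im)
q=P-O;rx=q@EX;ry=q@EY;z=P[...,2]
dark=(im.max(-1)<75)&(rx>-5)&(rx<62)&(abs(ry)<45)&(z>62)&(z<100)
for lo in range(-34,36,2):
    m=dark&(ry>=lo)&(ry<lo+2)
    if m.sum()>20: print(lo,m.sum(),'z95',np.percentile(z[m],95),'x5',np.percentile(rx[m],5))
plan(rk(12,20,85),back(24),6)
```

```text
t 10.1 p [600.654 202.732 165.597] rack [-23.558  19.691 165.597] z [ 0.401  0.042 -0.915] y [-0.101  0.995  0.001] q [ 0.356  0.381  1.936 -0.243  0.433 -1.116] F [-0.253  0.359  0.352] w 30.89518640176189 g 0.0
-30 65 z95 80.23766404361574 x5 6.202353392619873
-28 116 z95 80.74506591897892 x5 5.68236195371799
-26 146 z95 80.54756371079833 x5 5.905252864618643
-24 91 z95 79.4939467848525 x5 6.705793611573084
-22 102 z95 79.80192299999176 x5 6.530273289649033
-20 101 z95 80.01571858727311 x5 6.4325541444508545
-18 142 z95 78.64111254049197 x5 7.721466135270869
-8 65 z95 80.61756300121895 x5 5.957089684705764
-6 123 z95 80.89095175283285 x5 5.666352573111518
-4 137 z95 80.60705839967345 x5 5.758954045326518
-2 118 z95 79.36960791938412 x5 6.781676269353279
0 122 z95 79.75800913142912 x5 6.563762404020071
2 124 z95 79.84257742071563 x5 6.6717567919200675
4 78 z95 78.79558455877046 x5 7.748871241880518
12 42 z95 88.18152065328424 x5 4.792036506473278
14 141 z95 88.7131328513048 x5 4.16013092021584
16 173 z95 88.66820603787099 x5 4.118756143734344
18 115 z95 87.8764343852121 x5 4.512607808264166
20 124 z95 87.57745634632506 x5 5.184524219260355
22 180 z95 87.82946062505935 x5 5.060987137380778
24 129 z95 87.82255512568956 x5 5.148124952710921
26 36 z95 86.62636659468993 x5 6.053368951380978
turn/row [-0.    -0.001 -0.002] deg/row 0.08479663978649732 mm/row 14.831644782790827
[-0.002, 0.001, 0.148]
[-0.001, 0.001, 0.148]
[-0.001, 0.001, 0.148]
[-0.001, 0.001, 0.149]
[-0.001, 0.001, 0.148]
[-0.002, 0.001, 0.149]
```

View pics/w4.png

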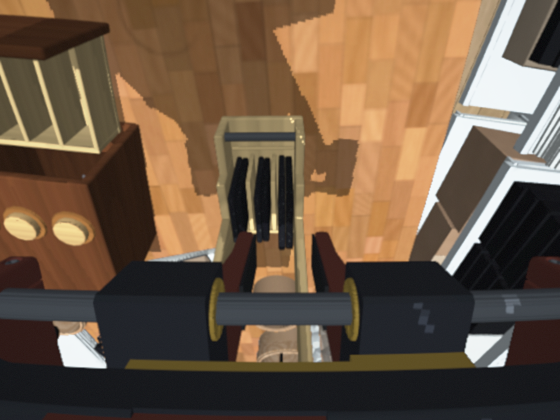

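The fingers at (238,250) and (327,250) straddle the large pad, whose top runs along (286,155–245). Going down to pinch its top edge.

Call:
{"method": "jog_arm", "body": {"commands": [[-0.3,[0,0,0.2],[0,0,0]],[-0.3,[0,0,0.2],[0,0,0]],[-0.3,[0,0,0.2],[0,0,0]],[-0.3,[0,0,0.15],[0,0,0]],[-0.3,[-0.01,0,0.1],[0,0,0]],[-0.3,[0,0,0.04],[0,0,0]],[-0.3,[0,0,0],[0,0,0]]]}}

```text
t: 10.85
ee_pos: [635.5, 206.6, 86.2]
orientation: [-0.141, 2.722, 0.03]
ft_force: [-0.6, 0.1, -0.2]
width: 30.8
grasp_force: 0.0
```

Run:
```python
from h import *
st()
```

```text
t 10.85 p [635.486 206.622  86.2  ] rack [11.491 19.796 86.2  ] z [ 0.402  0.042 -0.915] y [-0.103  0.995  0.   ] q [ 0.341  0.553  1.895 -0.324  0.303 -1.044] F [-0.58   0.054 -0.207] w 30.80437303338132 g 0.0
```

Call:
{"method": "jog_arm", "body": {"commands": [[-0.3,[0,0,0.012],[0,0,0]],[-1,[0,0,0],[0,0,0]],[-1,[0,0,0],[0,0,0]],[-1,[0,0,0],[0,0,0]],[-1,[0,0,0],[0,0,0]],[-1,[0,0,0],[0,0,0]]]}}

```text
t: 11.45
ee_pos: [636.1, 206.9, 85.7]
orientation: [-0.142, 2.721, 0.03]
ft_force: [-2.0, 0.1, 4.2]
width: 12.6
grasp_force: 30.0
```

Run:
```python
from h import *
st()
# arc about lower front edge (rack x=3,z=8), grip point TCP; tool tilt grows a little
o=get_obs();p0=(o['ee_pos']-O)@np.array([EX,EY,[0,0,1]]).T
p=np.array(o['ee_pos']);r=R.from_rotvec(o['orientation'])
N=16
for k in range(1,N+1):
    f=np.radians(50*k/N);dx,dz=p0[0]-3,p0[2]-8
    g=rk(3+dx*np.cos(f)-dz*np.sin(f)-(4 if k>0 else 0)*k/N,p0[1],8+dx*np.sin(f)+dz*np.cos(f))
    s=np.round(r.inv().apply(g-p)/100,3);p=p+r.apply(s*100);print(s.tolist(),'deg',np.degrees(f),p)
```

```text
t 11.45 p [636.125 206.946  85.705] rack [12.162 20.05  85.705] z [ 0.403  0.042 -0.914] y [-0.104  0.995  0.   ] q [ 0.341  0.554  1.894 -0.325  0.301 -1.043] F [-1.984  0.145  4.225] w 12.593391639088976 g 30.01590996980667
[0.04, -0.0, -0.022] deg 3.125 [631.602 206.473  86.094]
[0.04, -0.0, -0.019] deg 6.25 [627.199 206.012  86.21 ]
[0.042, -0.001, -0.018] deg 9.375 [622.665 205.437  86.152]
[0.042, 0.0, -0.015] deg 12.5 [618.242 204.974  85.821]
[0.043, 0.0, -0.014] deg 15.625000000000002 [613.768 204.505  85.357]
[0.044, -0.0, -0.011] deg 18.75 [609.324 204.04   84.579]
[0.045, -0.0, -0.008] deg 21.875 [604.91  203.578  83.486]
[0.044, -0.0, -0.007] deg 25.0 [600.627 203.13   82.342]
[0.045, -0.001, -0.004] deg 28.125 [596.385 202.585  80.884]
[0.045, 0.0, -0.001] deg 31.250000000000004 [592.254 202.153  79.151]
[0.045, 0.0, 0.0] deg 34.375 [588.162 201.725  77.326]
[0.045, -0.0, 0.003] deg 37.5 [584.192 201.31   75.228]
[0.044, -0.0, 0.005] deg 40.625 [580.393 200.912  72.987]
[0.044, -0.0, 0.008] deg 43.75 [576.715 200.528  70.472]
[0.044, -0.0, 0.01] deg 46.875 [573.118 200.152  67.774]
[0.043, -0.001, 0.012] deg 50.0 [569.703 199.694  64.934]
```

Call:
{"method": "jog_arm", "body": {"commands": [[-1,[0.04,0,-0.022],[0,0,0]],[-1,[0.04,0,-0.019],[0,0,0]],[-1,[0.042,0,-0.018],[0,0,0]],[-1,[0.042,0,-0.015],[0,0,0]],[-1,[0.043,0,-0.014],[0,0,0]]]}}

```text
t: 11.95
ee_pos: [613.7, 204.6, 85.2]
orientation: [-0.142, 2.72, 0.031]
ft_force: [2.8, 0.1, -0.8]
width: 12.1
grasp_force: 30.0
```

Run:
```python
from h import *
st()
s=cam('scene');w=cam('wrist')['image'];cv2.imwrite('pics/s5.png',cv2.hconcat([cv2.resize(w,(400,300)),cv2.resize(s['image'][180:290,170:270],(330,363))[:300]]))
```

```text
t 11.95 p [613.709 204.615  85.18 ] rack [-10.375  20.153  85.18 ] z [ 0.404  0.043 -0.914] y [-0.104  0.995  0.   ] q [ 0.351  0.533  1.943 -0.369  0.277 -0.989] F [ 2.765  0.093 -0.757] w 12.144869326932426 g 29.993254244327545
```

View pics/s5.png

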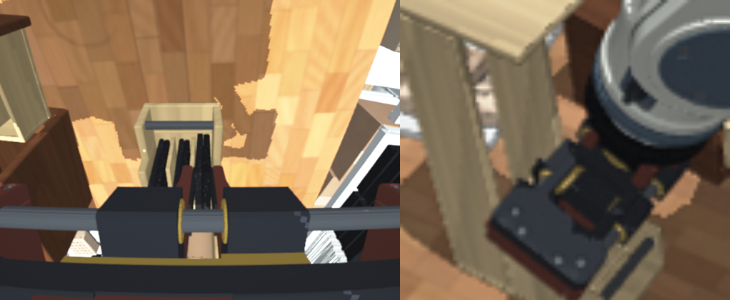

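The pad, at (203,160) in the left picture, is coming forward with the pinch and pulls back lightly, as expected. Continuing the arc.

Call:
{"method": "jog_arm", "body": {"commands": [[-1,[0.044,0,-0.011],[0,0,0]],[-1,[0.045,0,-0.008],[0,0,0]],[-1,[0.044,0,-0.007],[0,0,0]],[-1,[0.045,0,-0.004],[0,0,0]],[-1,[0.045,0,-0.001],[0,0,0]],[-1,[0.045,0,0],[0,0,0]]]}}

```text
t: 12.65
ee_pos: [587.6, 201.7, 76.9]
orientation: [-0.142, 2.722, 0.03]
ft_force: [0.9, 0.6, 2.9]
width: 12.1
grasp_force: 30.0
```

Call:
{"method": "jog_arm", "body": {"commands": [[-1,[0.045,0,0.003],[0,0,0]],[-1,[0.044,0,0.005],[0,0,0]],[-1,[0.044,0,0.008],[0,0,0]],[-1,[0,0,0],[0,0,0]]]}}

```text
t: 13.05
ee_pos: [575.7, 200.3, 69.4]
orientation: [-0.142, 2.723, 0.029]
ft_force: [0.6, -0.3, 2.2]
width: 12.0
grasp_force: 30.0
```

Run:
```python
from h import *
st()
d=cam('wrist');im=d['image'];P=cloud(d);cv2.imwrite('pics/w6.png',im)
q=P-O;rx=q@EX;ry=q@EY;z=P[...,2]
dark=(im.max(-1)<75)&(rx>-90)&(rx<62)&(ry>8)&(ry<30)&(z>12)&(z<120)
print(dark.sum())
for lo in range(-80,60,6):
    m=dark&(rx>=lo)&(rx<lo+6)
    if m.sum()>5: print(lo,m.sum(),np.percentile(z[m],[5,50,95]))
```

```text
t 13.05 p [575.655 200.339  69.446] rack [-48.668  20.012  69.446] z [ 0.401  0.042 -0.915] y [-0.104  0.995 -0.   ] q [ 0.369  0.528  2.025 -0.521  0.215 -0.816] F [ 0.554 -0.254  2.172] w 11.999489219063527 g 29.99903529882431
2229
-80 204 [105.058 113.269 118.664]
-74 156 [ 92.054  99.836 109.253]
-68 134 [ 79.061  87.012 102.546]
-62 111 [ 66.376  75.526 104.069]
-56 100 [67.485 78.162 96.498]
-50 363 [65.538 71.228 81.624]
-44 335 [60.379 76.22  79.218]
-38 360 [54.283 81.399 84.661]
-32 77 [38.633 83.517 85.038]
-26 18 [35.086 38.021 38.595]
-20 145 [ 97.233  98.833 100.834]
-14 190 [ 98.853 101.675 103.848]
```

View pics/w6.png

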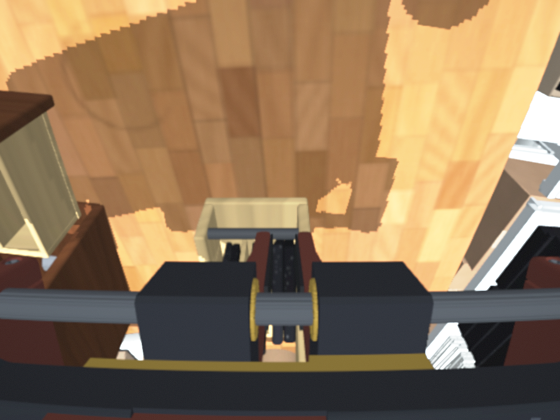

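The top edge runs from about (-56,65) to (-14,103) in rack x,z, so the pad leans about 45° onto the rail. Releasing it and taking a deeper grip.

Call:
{"method": "jog_arm", "body": {"commands": [[-0.8,[0,0,0],[0,0,0]],[-0.6,[0,0,0],[0,0,0]],[-0.3,[0,0,0],[0,0,0]],[-0.3,[0,0,0],[0,0,0]],[-0.3,[0,0,0],[0,0,0]]]}}

```text
t: 13.6
ee_pos: [576.3, 200.4, 69.8]
orientation: [-0.142, 2.722, 0.03]
ft_force: [-0.2, -0.0, 0.4]
width: 30.7
grasp_force: 0.0
```

Run:
```python
from h import *
st()
d=cam('wrist');im=d['image'];P=cloud(d);cv2.imwrite('pics/w7.png',im)
q=P-O;rx=q@EX;ry=q@EY;z=P[...,2]
dark=(im.max(-1)<75)&(rx>-90)&(rx<62)&(ry>8)&(ry<30)&(z>12)&(z<120)
for lo in range(-60,60,6):
    m=dark&(rx>=lo)&(rx<lo+6)
    if m.sum()>5: print(lo,m.sum(),np.percentile(z[m],[5,50,95]),np.percentile(ry[m],[2,50,98]))
plan(rk(-17.5,19.5,53),back(24),5)
```

```text
t 13.6 p [576.266 200.426  69.836] rack [-48.051  20.032  69.836] z [ 0.402  0.042 -0.915] y [-0.104  0.995 -0.   ] q [ 0.369  0.527  2.024 -0.52   0.215 -0.817] F [-0.204 -0.003  0.433] w 30.72884693058315 g 0.0
-54 144 [66.365 68.933 71.002] [13.088 17.54  24.842]
-48 353 [63.726 72.616 75.706] [13.073 19.761 25.378]
-42 352 [58.069 78.037 81.222] [13.057 19.191 25.351]
-36 304 [68.565 82.846 85.422] [13.036 19.182 25.342]
-30 54 [37.738 39.241 84.054] [14.453 18.878 24.642]
-24 8 [34.464 35.962 36.601] [18.753 22.287 24.624]
-18 221 [ 98.12   99.983 102.907] [13.566 19.124 25.262]
-12 84 [ 99.951 102.403 103.882] [13.345 19.117 25.243]
turn/row [-0.    -0.001 -0.001] deg/row 0.05634469755027169 mm/row 6.964743854796564
[-0.042, -0.001, 0.056]
[-0.042, -0.001, 0.055]
[-0.042, -0.001, 0.056]
[-0.042, -0.001, 0.055]
[-0.042, -0.001, 0.056]
```

Call:
{"method": "jog_arm", "body": {"commands": [[-0.3,[-0.042,0,0.056],[0,0,0]],[-0.3,[-0.042,0,0.056],[0,0,0]],[-0.3,[-0.042,0,0.055],[0,0,0]],[-0.3,[-0.042,0,0.055],[0,0,0]],[-0.3,[-0.042,0,0.055],[0,0,0]],[-0.3,[0,0,0],[0,0,0]]]}}

```text
t: 14.25
ee_pos: [607.6, 203.7, 52.7]
orientation: [-0.141, 2.722, 0.03]
ft_force: [-0.0, 0.3, 1.0]
width: 31.1
grasp_force: 0.0
```

Call:
{"method": "jog_arm", "body": {"commands": [[-1,[0,0,0],[0,0,0]],[-1,[0,0,0],[0,0,0]],[-1,[0,0,0],[0,0,0]],[-1,[0,0,0],[0,0,0]],[-1,[0,0,0],[0,0,0]]]}}

```text
t: 14.75
ee_pos: [606.6, 203.7, 53.3]
orientation: [-0.142, 2.722, 0.03]
ft_force: [0.3, -0.8, 0.2]
width: 13.1
grasp_force: 30.0
```

Run:
```python
from h import *
st()
```

```text
t 14.75 p [606.606 203.729  53.301] rack [-17.532  20.04   53.301] z [ 0.403  0.042 -0.914] y [-0.104  0.995 -0.   ] q [ 0.354  0.585  1.962 -0.492  0.213 -0.859] F [ 0.302 -0.781  0.223] w 13.135948810100151 g 29.99992847442627
```

Call:
{"method": "jog_arm", "body": {"commands": [[-1,[0.02,0,-0.1],[0,0,0]],[-1,[0.03,0,-0.16],[0,0,0]],[-1,[0.04,0,-0.22],[0,0,0]],[-1,[0.05,0,-0.28],[0,0,0]],[-1,[0.05,0,-0.28],[0,0,0]],[-1,[0.05,0,-0.28],[0,0,0]],[-1,[0,0,0],[0,0,0]]]}}

```text
t: 15.45
ee_pos: [531.2, 196.2, 167.3]
orientation: [-0.142, 2.718, 0.032]
ft_force: [0.8, 0.9, -0.0]
width: 13.5
grasp_force: 30.0
```

Run:
```python
from h import *
st()
d=cam('wrist');im=d['image'];P=cloud(d);cv2.imwrite('pics/w8.png',im);T=d['T']
o=get_obs();r=R.from_rotvec(o['orientation']);L=r.inv().apply((P-o['ee_pos']).reshape(-1,3)).reshape(P.shape)
m=(im.max(-1)<75)&(abs(L[...,1])<8.5)&(L[...,2]>-60)&(L[...,2]<70)&(abs(L[...,0])<70)
Q=L[m];print(m.sum(),np.percentile(Q,[1,50,99],axis=0))
# silhouette in tool x-z: points
for a in range(-60,70,8):
    mm=(Q[:,0]>=a)&(Q[:,0]<a+8)
    if mm.sum()>8: print(a,mm.sum(),np.percentile(Q[mm][:,2],[2,50,98]))
# drawer from w2 (stationary)
f=np.load('w2.npz');P=f['P'];z=P[...,2]
m=(z>85)&(z<100)&(P[...,0]<545)&(P[...,0]>490)&(abs(P[...,1])<90);q=P[m];print('panel',m.sum(),np.percentile(q,[2,50,98],axis=0)); print(cv2.minAreaRect(q[:,:2].astype(np.float32)))
m=(z>49)&(z<60)&(P[...,0]<600)&(P[...,0]>535)&(abs(P[...,1])<90);q=P[m];print(np.histogram(q[:,1]+0.03*(q[:,0]-570),bins=np.arange(-70,70,4)))
```

```text
t 15.45 p [531.159 196.172 167.251] rack [-93.354  20.675 167.251] z [ 0.406  0.044 -0.913] y [-0.105  0.995  0.001] q [ 0.396  0.292  2.078 -0.316  0.384 -1.009] F [ 0.786  0.888 -0.043] w 13.515521846810557 g 29.999685287475586
3079 [[-27.167  -8.27  -58.494]
 [  8.043  -0.392 -34.543]
 [ 23.824   8.257 -15.305]]
-36 10 [-44.409 -43.59  -42.663]
-28 468 [-45.16  -43.214 -41.138]
-20 15 [-43.709 -43.091 -42.411]
-12 110 [-59.072 -37.126 -35.185]
-4 588 [-42.868 -35.817 -33.12 ]
4 1044 [-58.503 -33.912 -13.088]
12 549 [-32.898 -30.674 -28.079]
20 295 [-30.682 -28.654 -23.573]
panel 1131 [[520.68  -48.481  86.164]
 [526.061   0.382  95.802]
 [529.819  49.95   97.446]]
((524.9321899414062, 0.41442108154296875), (103.53585815429688, 8.486660957336426), 88.68242645263672)
(array([  0,   0,   0,   0,   0, 112, 221,   0,   0,   0,   0,   0,  13,
       290,   1,   0,   0,   0,   0,   0, 130, 129,   0,   0,   0,   0,
         0,   3, 253,   2,   0,   0,   0,   0]), array([-70, -66, -62, -58, -54, -50, -46, -42, -38, -34, -30, -26, -22,
       -18, -14, -10,  -6,  -2,   2,   6,  10,  14,  18,  22,  26,  30,
        34,  38,  42,  46,  50,  54,  58,  62,  66]))
```

View pics/w8.png

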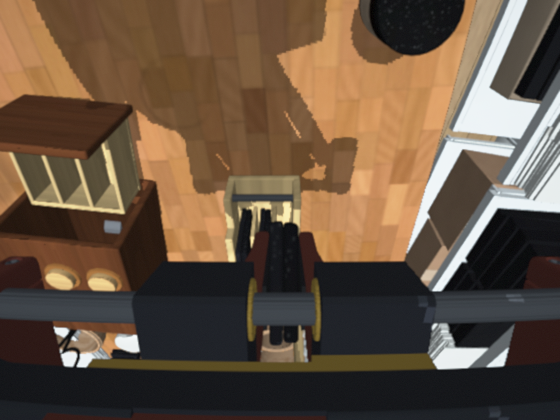

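The pad is held at (285,250) between the fingers, and the two small pads are still in the rack. By the fit it leans about 17° from the tool axis. Carrying it upright above the drawer's middle lane.

Run:
```python
from h import *
plan([553,-0.5,172],down(178.5,16.7),10)
```

```text
turn/row [0.001 0.09  0.017] deg/row 4.139949075976284 mm/row 19.795783706376096
[-0.003, -0.198, -0.005]
[-0.005, -0.198, -0.006]
[-0.008, -0.198, -0.006]
[-0.01, -0.198, -0.006]
[-0.012, -0.197, -0.007]
[-0.014, -0.197, -0.007]
[-0.016, -0.197, -0.008]
[-0.018, -0.197, -0.01]
[-0.02, -0.197, -0.011]
[-0.022, -0.196, -0.011]
```

Call:
{"method": "jog_arm", "body": {"commands": [[-1,[-0.003,-0.198,-0.005],[0.001,0.09,0.017]],[-1,[-0.005,-0.198,-0.006],[0.001,0.09,0.017]],[-1,[-0.008,-0.198,-0.006],[0.001,0.09,0.017]],[-1,[-0.01,-0.198,-0.006],[0.001,0.09,0.017]],[-1,[-0.012,-0.197,-0.007],[0.001,0.09,0.017]],[-1,[-0.014,-0.197,-0.007],[0.001,0.09,0.017]],[-1,[-0.016,-0.197,-0.008],[0.001,0.09,0.017]],[-1,[-0.018,-0.197,-0.01],[0.001,0.09,0.017]],[-1,[-0.02,-0.197,-0.011],[0.001,0.09,0.017]],[-1,[-0.022,-0.196,-0.011],[0.001,0.09,0.017]]]}}

```text
t: 16.5
ee_pos: [553.3, -2.0, 169.0]
orientation: [-0.039, -2.847, -0.006]
ft_force: [-0.1, 0.2, -1.7]
width: 13.6
grasp_force: 30.0
```

Call:
{"method": "jog_arm", "body": {"commands": [[-1,[0,0,0],[0,0,0]]]}}

```text
t: 16.6
ee_pos: [554.4, -3.1, 168.2]
orientation: [-0.042, -2.848, -0.006]
ft_force: [-0.7, -0.4, -0.9]
width: 13.3
grasp_force: 30.0
```

Run:
```python
from h import *
st()
d=cam('wrist');im=d['image'];P=cloud(d)
s=cam('scene');Ps=cloud(s);ims=s['image']
cv2.imwrite('pics/s9.png',cv2.hconcat([cv2.resize(im,(400,300)),cv2.resize(ims[130:260,200:330],(300,300))]))
for n,Q,I in (('wrist',P,im),('scene',Ps,ims)):
    m=(I.max(-1)<70)&(Q[...,2]>110)&(Q[...,2]<215)&(Q[...,0]>525)&(Q[...,0]<605)&(abs(Q[...,1]+1)<10)
    q=Q[m];print(n,len(q), np.percentile(q,[2,50,98],axis=0) if len(q) else '')
    for a in range(530,605,8):
        mm=(q[:,0]>=a)&(q[:,0]<a+8)
        if mm.sum()>4: print(a,mm.sum(),np.percentile(q[mm][:,2],[2,50,98]))
# drawer again
z=P[...,2]
m=(z>49)&(z<60)&(P[...,0]<600)&(P[...,0]>535)&(abs(P[...,1])<70);q=P[m];h,e=np.histogram(q[:,1]+0.03*(q[:,0]-570),bins=np.arange(-60,60,3));print([(int(a),int(b)) for a,b in zip(e,h) if b>5])
```

```text
t 16.6 p [554.448  -3.06  168.232] rack [ -91.718 -179.907  168.232] z [-0.289  0.008 -0.957] y [ 0.03  1.   -0.  ] q [-0.027  0.528  1.632  0.     1.274 -1.568] F [-0.685 -0.382 -0.855] w 13.284373130788948 g 29.999603927135468
wrist 3000 [[539.809 -10.655 182.356]
 [556.394  -3.05  201.398]
 [592.525   8.064 211.235]]
538 457 [175.168 201.147 202.78 ]
546 769 [178.373 200.838 202.725]
554 756 [199.257 201.771 213.952]
562 521 [199.418 201.539 207.826]
570 8 [198.918 200.114 201.299]
578 30 [200.823 201.874 203.011]
586 452 [199.688 201.757 203.391]
594 7 [200.2   201.592 202.032]
scene 485 [[537.     -8.625 126.904]
 [555.369   5.186 160.702]
 [590.788   7.941 211.572]]
530 40 [136.209 173.189 200.604]
538 119 [128.768 168.738 201.575]
546 77 [127.894 179.839 208.175]
554 59 [126.28  158.177 213.928]
562 43 [127.136 148.979 213.252]
570 35 [126.654 145.638 167.68 ]
578 62 [125.503 159.108 192.233]
586 50 [131.032 165.165 198.364]
[(-48, 153), (-45, 73), (-18, 20), (-15, 6), (12, 51), (15, 17), (39, 18), (42, 180), (45, 47)]
```

View pics/s9.png

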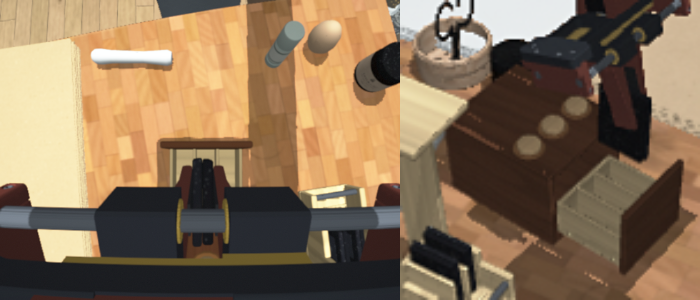

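The pad hangs upright: its top is at z 201 at both ends, with x 538–594 and y about −3, in front of the empty lanes at (205,165) in the left half. Correcting y by 2 mm and lowering.

Call:
{"method": "jog_arm", "body": {"commands": [[-1,[0,0.021,0],[0,0,0]],[-1,[-0.049,0,0.163],[0,0,0]],[-1,[-0.049,0,0.163],[0,0,0]],[-1,[-0.049,0,0.163],[0,0,0]],[-1,[-0.049,0,0.163],[0,0,0]],[-1,[-0.049,0,0.163],[0,0,0]],[-1,[-0.014,0,0.048],[0,0,0]],[-1,[-0.014,0,0.048],[0,0,0]],[-1,[0,0,0],[0,0,0]]]}}

```text
t: 17.6
ee_pos: [553.0, 1.3, 74.7]
orientation: [-0.038, -2.85, -0.006]
ft_force: [-0.8, 0.4, -1.3]
width: 13.7
grasp_force: 30.0
```

Call:
{"method": "jog_arm", "body": {"commands": [[-1,[-0.014,0,0.048],[0,0,0]],[-1,[-0.006,0,0.019],[0,0,0]],[-1,[0,0,0],[0,0,0]]]}}

```text
t: 17.9
ee_pos: [553.0, 1.2, 68.1]
orientation: [-0.038, -2.85, -0.006]
ft_force: [0.5, -0.0, -0.9]
width: 13.4
grasp_force: 30.0
```

Call:
{"method": "jog_arm", "body": {"commands": [[-1,[-0.009,-0.015,0.029],[0,0,0]],[-1,[-0.006,0,0.019],[0,0,0]],[-1,[0,0,0],[0,0,0]]]}}

```text
t: 18.2
ee_pos: [552.9, -0.3, 62.9]
orientation: [-0.038, -2.85, -0.006]
ft_force: [-0.2, -0.0, -0.8]
width: 13.2
grasp_force: 30.0
```

Call:
{"method": "jog_arm", "body": {"commands": [[-1,[-0.003,0,0.01],[0,0,0]],[-1,[0,0,0],[0,0,0]]]}}

```text
t: 18.4
ee_pos: [553.0, -0.2, 62.0]
orientation: [-0.038, -2.85, -0.006]
ft_force: [-0.4, 0.9, -0.2]
width: 13.5
grasp_force: 30.0
```

Call:
{"method": "jog_arm", "body": {"commands": [[-1,[-0.003,0,0.01],[0,0,0]],[-1,[0,0,0],[0,0,0]],[-0.7,[0,0,0],[0,0,0]],[-0.55,[0,0,0],[0,0,0]],[-0.4,[0,0,0],[0,0,0]],[-0.4,[0,0,0],[0,0,0]]]}}

```text
t: 19.0
ee_pos: [553.2, -0.2, 61.1]
orientation: [-0.038, -2.85, -0.006]
ft_force: [-0.5, 0.2, 0.0]
width: 25.8
grasp_force: 0.0
```

Call:
{"method": "jog_arm", "body": {"commands": [[-0.4,[0.029,0,-0.096],[0,0,0]],[-0.4,[0.049,0,-0.163],[0,0,0]],[-0.4,[0.08,0,-0.26],[0,0,0]],[-0.4,[0.1,0,-0.34],[0,0,0]],[-0.4,[0.1,0,-0.34],[0,0,0]],[-1,[0.2,0,0],[0,0,0]],[-1,[0.3,0,0],[0,0,0]],[-1,[0.3,0,0],[0,0,0]]]}}

```text
t: 19.8
ee_pos: [476.1, 1.8, 211.0]
orientation: [-0.038, -2.852, -0.006]
ft_force: [0.3, -0.4, 0.4]
width: 5.7
grasp_force: 0.0
```

Run:
```python
from h import *
st()
s=cam('scene');Q=cloud(s);I=s['image'];d=cam('top');QT=cloud(d);IT=d['image']
cv2.imwrite('pics/s10.png',cv2.hconcat([cv2.resize(I[130:270,190:330],(400,400)),cv2.resize(IT[110:200,220:350],(390,270)).copy() if 0 else cv2.resize(IT[115:205,270:360],(400,400))]))
for n,Q,I in (('scene',Q,I),('top',QT,IT)):
    m=(I.max(-1)<60)&(Q[...,2]>60)&(Q[...,2]<120)&(Q[...,0]>530)&(Q[...,0]<607)&(abs(Q[...,1]+1)<25)
    q=Q[m];print(n,len(q), np.percentile(q,[2,50,98],axis=0) if len(q) else '')
```

```text
t 19.8 p [476.069   1.795 210.99 ] rack [-169.114 -166.615  210.99 ] z [-0.285  0.008 -0.959] y [0.027 1.    0.001] q [-0.022  0.365  1.786  0.002  1.28  -1.567] F [ 0.331 -0.43   0.368] w 5.685696354800992 g 0.0
scene 271 [[536.998  -4.079  61.402]
 [563.09    6.767  85.72 ]
 [592.089   9.055  94.873]]
top 0
```

View pics/s10.png

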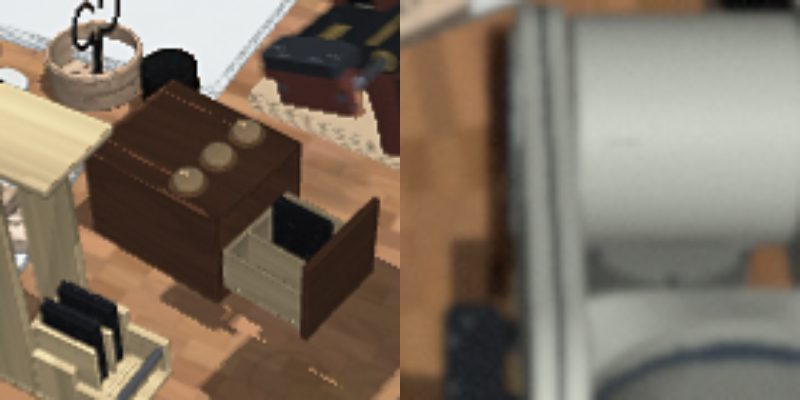

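The pad stands upright in the middle lane, at (303,228) in the left half, and both small pads are still in the rack. Next I'll shut the drawer.

Run:
```python
from h import *
plan([485,1,72],down(178.5,-15),8)
```

```text
turn/row [ 0.    -0.088 -0.   ] deg/row 3.955525917815957 mm/row 17.49105810402458
[-0.063, -0.001, 0.163]
[-0.052, -0.001, 0.167]
[-0.04, -0.001, 0.17]
[-0.028, -0.001, 0.173]
[-0.016, -0.001, 0.174]
[-0.004, -0.0, 0.175]
[0.008, -0.001, 0.175]
[0.021, -0.0, 0.173]
```

Call:
{"method": "jog_arm", "body": {"commands": [[-1,[-0.063,0,0.163],[0,-0.088,0]],[-1,[-0.052,0,0.167],[0,-0.088,0]],[-1,[-0.04,0,0.17],[0,-0.088,0]],[-1,[-0.028,0,0.173],[0,-0.088,0]],[-1,[-0.016,0,0.174],[0,-0.088,0]],[-1,[-0.004,0,0.175],[0,-0.088,0]],[-1,[0.008,0,0.175],[0,-0.088,0]],[-1,[0.021,0,0.173],[0,-0.088,0]],[-1,[0,0,0],[0,0,0]]]}}

```text
t: 20.8
ee_pos: [484.9, 1.6, 68.2]
orientation: [0.039, 2.884, -0.004]
ft_force: [-1.3, -0.3, 0.6]
width: 0.9
grasp_force: 0.0
```

Run:
```python
from h import *
st()
plan([590,-1.5,72],down(178.5,-15),10)
```

```text
t 20.8 p [484.941   1.625  68.166] rack [-160.313 -167.742   68.166] z [ 0.255 -0.006 -0.967] y [0.027 1.    0.   ] q [-0.02   0.422  2.196 -0.004  0.266 -1.56 ] F [-1.311 -0.303  0.575] w 0.8752240365933541 g 0.0
turn/row [ 0.    -0.001 -0.   ] deg/row 0.024465719647595287 mm/row 10.517567024748848
[-0.103, -0.0, 0.023]
[-0.103, -0.0, 0.023]
[-0.102, -0.0, 0.023]
[-0.103, -0.0, 0.023]
[-0.102, -0.001, 0.023]
[-0.103, -0.0, 0.023]
[-0.102, -0.001, 0.024]
[-0.103, -0.0, 0.023]
[-0.102, -0.001, 0.024]
[-0.103, -0.0, 0.024]
```

Call:
{"method": "jog_arm", "body": {"commands": [[-1,[-0.1,0,0.022],[0,0,0]],[-1,[-0.06,0,0.014],[0,0,0]],[-1,[-0.04,0,0.01],[0,0,0]],[-1,[-0.04,0,0.01],[0,0,0]],[-1,[-0.05,0,0.013],[0,0,0]],[-1,[-0.06,0,0.015],[0,0,0]],[-1,[-0.06,0,0.015],[0,0,0]],[-1,[-0.06,0,0.015],[0,0,0]],[-1,[-0.06,0,0.015],[0,0,0]],[-1,[-0.06,0,0.015],[0,0,0]]]}}

```text
t: 21.8
ee_pos: [547.4, -0.1, 70.6]
orientation: [0.039, 2.882, -0.004]
ft_force: [-5.4, -0.3, 3.1]
width: 0.3
grasp_force: 2.9
```

Call:
{"method": "jog_arm", "body": {"commands": [[-1,[-0.06,0,0.015],[0,0,0]],[-1,[-0.06,0,0.015],[0,0,0]],[-1,[-0.06,0,0.015],[0,0,0]],[-1,[-0.06,0,0.015],[0,0,0]],[-1,[-0.06,0,0.015],[0,0,0]],[-1,[-0.06,0,0.015],[0,0,0]],[-1,[-0.06,0,0.015],[0,0,0]]]}}

```text
t: 22.5
ee_pos: [588.1, -1.2, 70.5]
orientation: [0.039, 2.887, -0.004]
ft_force: [-17.0, -0.5, 13.2]
width: 0.8
grasp_force: 8.4
```

Run:
```python
from h import *
st()
```

```text
t 22.5 p [588.125  -1.191  70.528] rack [ -58.037 -181.685   70.528] z [ 0.251 -0.006 -0.968] y [0.027 1.    0.   ] q [-0.022  0.515  1.974 -0.002  0.399 -1.564] F [-17.026  -0.456  13.158] w 0.79808479093481 g 8.425448061316274
```

Run:
```python
from h import *
s=cam('scene');Q=cloud(s);I=s['image']
cv2.imwrite('pics/s11.png',cv2.resize(I[150:250,200:330],(780,600),interpolation=cv2.INTER_CUBIC))
m=(Q[...,2]>86)&(Q[...,2]<100)&(abs(Q[...,1])<58)&(Q[...,0]<640)&(Q[...,0]>500)
q=Q[m];print(len(q),np.histogram(q[:,0],bins=np.arange(560,640,5)))
```

```text
44 (array([ 0,  1, 11,  0,  0,  0,  0, 11, 15,  3,  3,  0,  0,  0,  0]), array([560, 565, 570, 575, 580, 585, 590, 595, 600, 605, 610, 615, 620,
       625, 630, 635]))
```

View pics/s11.png

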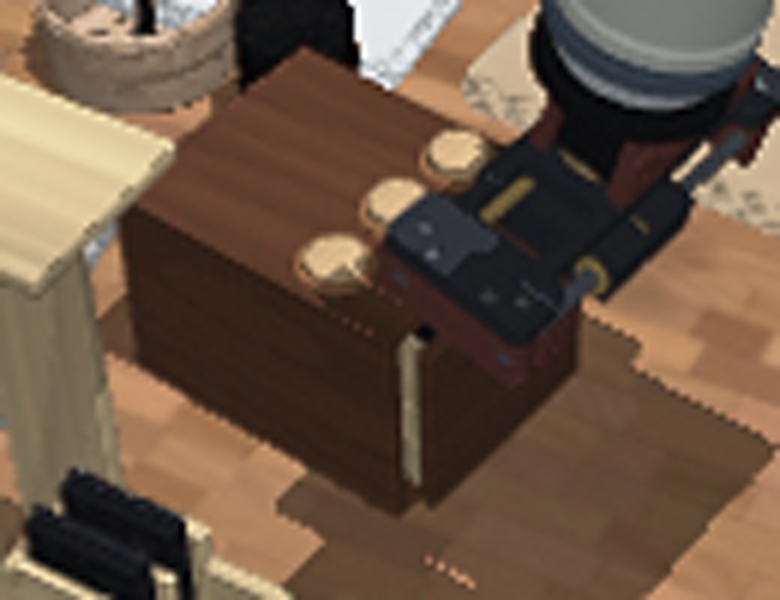

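The drawer is still about 10 mm out: its pale side shows at (410,410). The arm has not stalled, so I'll settle for a moment and read the force.

Call:
{"method": "jog_arm", "body": {"commands": [[-1,[0,0,0],[0,0,0]],[-1,[0,0,0],[0,0,0]]]}}

```text
t: 22.75
ee_pos: [589.8, -1.2, 70.8]
orientation: [0.039, 2.883, -0.004]
ft_force: [-5.8, 0.1, 0.6]
width: 0.0
grasp_force: 2.8
```

Call:
{"method": "jog_arm", "body": {"commands": [[-1,[-0.02,0,0.005],[0,0,0]],[-1,[-0.01,0,0.003],[0,0,0]],[-1,[0,0,0],[0,0,0]]]}}

```text
t: 23.05
ee_pos: [592.4, -1.3, 70.7]
orientation: [0.039, 2.885, -0.004]
ft_force: [-7.6, -0.5, 2.8]
width: 0.3
grasp_force: 3.8
```

Not blocked: the force is just the 6 N spring. Continuing in small steps.

Call:
{"method": "jog_arm", "body": {"commands": [[-1,[-0.02,0,0.005],[0,0,0]],[-1,[-0.02,0,0.005],[0,0,0]],[-1,[-0.02,0,0.005],[0,0,0]],[-1,[-0.01,0,0.003],[0,0,0]],[-1,[0,0,0],[0,0,0]]]}}

```text
t: 23.55
ee_pos: [599.9, -1.5, 70.8]
orientation: [0.039, 2.884, -0.004]
ft_force: [-6.3, 0.4, 0.7]
width: 0.5
grasp_force: 3.0
```

Call:
{"method": "jog_arm", "body": {"commands": [[-1,[-0.01,0,0.003],[0,0,0]],[-1,[-0.01,0,0.003],[0,0,0]],[-1,[0,0,0],[0,0,0]]]}}

```text
t: 23.85
ee_pos: [602.2, -1.6, 70.8]
orientation: [0.039, 2.884, -0.004]
ft_force: [-6.7, -0.7, 1.1]
width: 0.5
grasp_force: 3.1
```

Call:
{"method": "jog_arm", "body": {"commands": [[-1,[-0.01,0,0.003],[0,0,0]],[-1,[-0.01,0,0.003],[0,0,0]],[-1,[0,0,0],[0,0,0]]]}}

```text
t: 24.15
ee_pos: [603.1, -1.6, 70.6]
orientation: [0.039, 2.886, -0.004]
ft_force: [-9.8, 0.2, 6.4]
width: 0.4
grasp_force: 5.3
```

Call:
{"method": "jog_arm", "body": {"commands": [[-1,[-0.01,0,0.003],[0,0,0]],[-1,[-0.005,0,0.001],[0,0,0]],[-1,[0,0,0],[0,0,0]]]}}

```text
t: 24.45
ee_pos: [603.3, -1.6, 70.5]
orientation: [0.039, 2.888, -0.004]
ft_force: [-15.7, -0.1, 12.4]
width: -0.1
grasp_force: 8.1
```

Call:
{"method": "jog_arm", "body": {"commands": [[-1,[0.02,0,-0.005],[0,0,0]],[-1,[0.04,0,-0.01],[0,0,0]],[-1,[0.1,0,-0.02],[0,0,0]],[-1,[0.3,0,-0.1],[0,0,0]],[-1,[0.4,0,-0.2],[0,0,0]],[-1,[0.4,0,-0.3],[0,0,0]],[-1,[0,0,-0.4],[0,0,0]],[-1,[0,0,0],[0,0,0]],[-1,[0,0,0],[0,0,0]],[-1,[0,0,0],[0,0,0]]]}}

```text
t: 25.45
ee_pos: [459.8, 2.3, 138.9]
orientation: [0.039, 2.879, -0.004]
ft_force: [0.2, -0.4, -0.5]
width: 0.3
grasp_force: 0.0
```

Run:
```python
from h import *
st()
s=cam('scene');Q=cloud(s);I=s['image']
m=(Q[...,2]>25)&(Q[...,2]<90)&(abs(Q[...,1])<48)&(Q[...,0]<650)&(Q[...,0]>500)
q=Q[m];print('front face',len(q),np.histogram(q[:,0]+.03*q[:,1],bins=np.arange(500,640,5)))
q=Q-O;rx=q@EX;ry=q@EY
m=(I.max(-1)<60)&(rx>0)&(rx<60)&(abs(ry)<35)&(Q[...,2]>62)&(Q[...,2]<95)
print('pads',m.sum(),np.percentile(Q[m][:,2],[50,97]),np.histogram(ry[m],bins=np.arange(-36,37,6)))
w=cam('wrist');P=cloud(w);z=P[...,2]
m=(z>20)&(z<90)&(abs(P[...,1])<48)&(P[...,0]>500)&(P[...,0]<640);print('wrist',m.sum(),np.percentile(P[m][:,0],[5,50,95]) if m.sum() else '')
```

```text
t 25.45 p [459.751   2.251 138.873] rack [-185.287 -164.4    138.873] z [ 0.26  -0.006 -0.966] y [0.027 1.    0.   ] q [-0.02   0.231  2.217 -0.003  0.43  -1.561] F [ 0.221 -0.377 -0.461] w 0.33373144344952077 g 0.0
front face 432 (array([  0,   0,   0,   0,   0,   0,   0,   0,   0,   0,   0,   0,   0,
         0,   0,   0,   0,   0,   0,   0,   0, 221, 211,   0,   0,   0,
         0]), array([500, 505, 510, 515, 520, 525, 530, 535, 540, 545, 550, 555, 560,
       565, 570, 575, 580, 585, 590, 595, 600, 605, 610, 615, 620, 625,
       630, 635]))
pads 353 [76.855 81.098] (array([  0,  13,  57, 102,   0,  41,  56,  84,   0,   0,   0,   0]), array([-36, -30, -24, -18, -12,  -6,   0,   6,  12,  18,  24,  30,  36]))
wrist 117 [609.279 610.236 611.171]
```

The drawer face is flush at x ≈ 610 and has stayed shut. Both small pads are standing in the rack and the robot touches nothing.

```bash
python3 -c "
from workcell import close_job
print(close_job())"
```

```text
the job is handed in; nothing more can be done
None
```

The large ink pad is standing on edge in the middle lane of the hidden drawer, which is shut and latched; the left tile was the catch, the small pads still stand in the rack, and I handed the job in at about 25.5 s.

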